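# Gauge the height of the tube block

## Robot

A 6-joint arm with a two-finger parallel gripper is mounted at the origin on the work surface. World frame = base frame: x ahead of the robot, y to its left, z up, the work surface at z = 0. Lengths are in mm, angles in degrees, forces in N, time in s.
With the tool pointing down it reaches from about 300 to 850 mm from the base axis. Payload 4.2 kg.
Tool frame: the origin (TCP) lies at the very end of the fingers, on their centre line; the grasp point (between the pads) lies 19 mm behind it (env.grip_point_offset is the distance from the TCP to the grasp point, in mm); z points along the fingers, y is the line along which they close (so a half turn about z gives the same grasp; the last joint's range is limited). The gripper opens to 91 mm and grips with 3 to 60 N. Pads are 32 mm wide; open, the fingers measure 118 mm over their backs; the gripper's body (76 mm by 178 mm) begins 60 mm behind the grasp point.
Start: joints at [-71.62, 18.312, 89.639, -0, 72.044, -1.146], TCP at [192.192, -541.946, 213.976] pointing down, gripper open.
Joint ranges: [-177.97, 177.97], [-48.28, 115.42], [12.27, 149.76], [-77.06, 257.06], [2.81, 150.46], [-146.56, 146.56]. Speed limits (degrees/s): [147.25, 147.25, 180, 180, 180, 180].

## Interface

Orientations are given as [roll, pitch, yaw] about the fixed x, y, z axes, in that order (R = Rz(yaw) Ry(pitch) Rx(roll)).
In Python, from workcell import env gives the robot as it stands. The module is installed in compiled form; this text tells all that it offers.
- The arm moves only by the tool arm_command, never from a script. Its argument "rows" is a list of rows, each an object with "delta_pos": the shift along the tool's x, y, z in mm, a list of three; "roll": the turn about the tool's z in units of 5 degrees (1.0 is 5 degrees); "jaw": the opening in per cent of the stroke, from 0 (shut) to 100 (fully open). A call has 1 to 20 rows; each row is the pose to reach, as a shift and turn from the pose commanded when the call began, along the tool's axes at that moment; what a row does not reach only later rows make up. A row lasts 1/12 s, in which the tool goes at most 41.7 mm and 7.16 degrees, less where a joint would pass 70% of its speed; a pose out of reach is approached as far as the arm can. A call with a gripper value outside its range is refused whole. The fingers move at their own pace and stop on an object; "squeeze" is the grip in N (left out, the last holds). Time passes only in rows, so rows that repeat a pose let the fingers close. It gives the time, the measured TCP pose, the force, the opening and the grip force at its end, in the units of the state.
- env.state(): the state, without advancing time (a new reading comes with each control period).
- env.grab_frame(name): name is "scene" or "top" or "wrist"; returns a dict with "img" (400x640x3 uint8, blue, green, red), "z_map" (400x640 float32, mm along the optical axis (not along the pixel's ray), 0 where there is no reading), "fov_y" (degrees; the focal length in pixels is half the picture's height over the tangent of half this angle, whatever the lens; pixels are square), "cx", "cy" (the principal point, pixels), "R" (3x3) and "t" (3): a world point X has camera coordinates R X + t; the wrist camera has in their place "T_tool_cam" (4x4, takes a point from camera to tool coordinates, whose origin is the TCP and whose axes are the flange's). Camera axes: x right, y down, z forward; pixel columns grow to the right and rows downward; lengths in mm; the calibration is good to about 2 mm. A picture is of the moment at which its call begins: read the wrist's pose just before it.
- env.job_done(): hands the job in; it is judged then, once.
The state is a dict: "time_s": time; "qpos": joint angles; "qvel": joint speeds; "effort": joint torques, N m; "ee_pos": TCP position; "ee_rot": TCP orientation; "force": force on the tool from outside, world axes, zero at the start; "torque": the same for the moment, N m; "gripper_width": finger opening in mm; "gripper_force": force on a finger pad.
Only numpy, scipy, OpenCV 4.12 (cv2) and the standard library are available. Lean on these libraries where they do the work, as an engineer would, in place of code of your own. Each camera call takes 0.05 s, during which the arm holds its last target. There are 200 camera calls.

## Task

Pick up the bridge gauge by its black grip and lower it astride the long tube block (the one with two rows of wells), square across the middle of its length, until both legs stand on the bench and the sprung foot rests on the block's top and reads its height; only then let go and leave it standing there. Do not shift the block, and do not gauge the flat plate or the round piece.

Things in the scene. Friction and masses are not known exactly. Their poses are not given: they have to be found in the camera images.
- gauge: Loose steel bridge gauge, 0.4-0.7 kg; sizes in mm. Beam along y, 146 long, 69-85 high, on two legs with shoes 70 (x) x 16 (y), clear gap 116. Black upright grip mid-beam, 32 (x) x 36 (y), 85-155 high: pinch from above across x. White scale blade at y +67, up to 140 high. Origin: centre, under the grip, level with the shoes' underside; z up. Half a turn about z is all the same.
- foot (a joint): Sprung foot of the gauge: dark disc 20 mm across on a stem sliding along the gauge's z axis. Value in m: 0 = fully out, underside level with the shoes' underside; grows as the foot is pushed up, at most 0.055. With the shoes on the bench it equals the height of what is under it. Its spring presses under 2 N; the gauge's weight holds the shoes down.
- block: Tube block to gauge: plain aluminium, loose, about 0.65 kg, 130 (x) x 50 (y) x 38 mm high, two rows of eight dark wells on top. Origin: centre of its underside; z up. Not to gauge: an aluminium plate 100 x 60 x 16 and a round aluminium piece 56 across, 50 high. The order of these three varies. Also about: a tip rack 60 high, a red tray 20 high. All stand on the bench (z = 0).
Not all that is in view belongs to the job. Of the things that look like the block, the middle-sized one is meant.

How it is judged:
By the outcome, as a careful person would: the job done as asked, in the order asked, and still so for the second after the job is handed in, with the robot touching nothing.
It also fails if it takes over 35 s, if anything falls off the work surface, if the arm or the gripper's body presses on something with over 40 N, if the wrist force passes 120 N, or if a joint passes its speed limit or range.

## Working session

There is one attempt and no reset: what is moved stays moved. The work goes in short steps, Python scripts to look and compute and a tool call to move; the robot and the scene stay as the last step left them, time stands still between calls to the robot, and variables do not carry over. Pictures are saved under pics/ and viewed, at most 10 in all, crops included, and the job is handed in when it is done.

Besides the shell and the picture viewer there is one more tool, called after "Emit:" by a JSON object that holds its "name" and its "arguments", one argument or row to a line. arm_command: Moves the arm, as the interface text tells. Its arguments: {"type":"object","properties":{"rows":{"type":"array"},"squeeze":{"type":"number"}},"required":["rows"]}

```bash
mkdir -p pics; cat > h.py <<'E'
import numpy as np, cv2
from workcell import env
def save(n,f): cv2.imwrite(f'pics/{f}.png',n)
def grab(name):
    f=env.grab_frame(name); np.savez(f'{name}.npz',**{k:np.array(v) for k,v in f.items()}); return f
def world(f,s=None):
    """HxWx3 world points"""
    z=np.array(f['z_map'],float); h,w=z.shape; fl=h/2/np.tan(np.radians(float(f['fov_y']))/2)
    v,u=np.mgrid[:h,:w]; P=np.stack([(u-float(f['cx']))/fl*z,(v-float(f['cy']))/fl*z,z],-1)
    return (P-np.array(f['t']))@np.array(f['R'])
E
python3 - <<'E'
from h import *
print(env.state())
for n in('scene','top'):
    f=grab(n); save(f['img'],n); print(n,f['fov_y'],f['R'],f['t'])
E
```

```text
{'time_s': 0.0, 'qpos': array([-7.16183307e+01,  1.83512615e+01,  8.97073954e+01,  9.73581125e-04,
        7.20434542e+01, -1.14509228e+00]), 'qvel': array([ 0.04029937,  0.02366692, -0.06960073,  0.02282933,  0.00195866,
       -0.03563715]), 'effort': array([ 1.65425276e-04, -4.12464094e+01, -2.31966734e+01,  7.22916378e-02,
        4.55727917e-02, -1.46827874e-04]), 'ee_pos': array([ 192.04392352, -541.43743959,  213.11738509]), 'ee_rot': array([-1.79897928e+02, -2.96605489e-03,  1.95264580e+01]), 'force': array([ 0.53999161, -0.14894355, -0.16066067]), 'torque': array([-0.03308938,  0.0172082 ,  0.00058433]), 'gripper_force': 0.0, 'gripper_width': 91.23803451678997}
scene 45.01879801672893 [[-0.01880766  0.99965731  0.01820815]
 [ 0.75232791  0.02614437 -0.65826985]
 [-0.65852031  0.00131799 -0.7525618 ]] [  15.59218202 -437.30839565 1474.73735634]
top 52.34076591639179 [[-0.0069454  -0.99994497  0.00786307]
 [-0.98623177  0.0055505  -0.16527579]
 [ 0.16522305 -0.00890272 -0.98621604]] [-18.59465676 625.84027309 908.68541831]
```

View pics/scene.png

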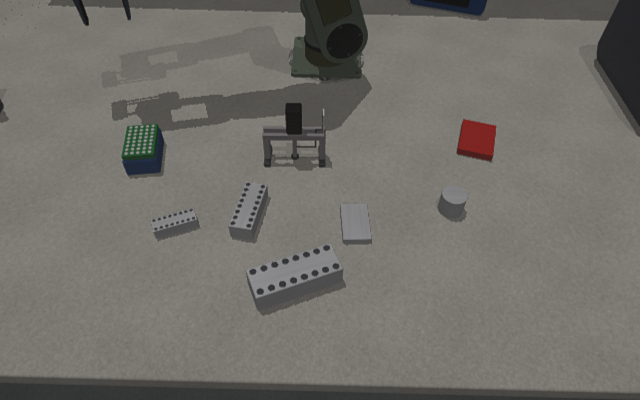

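View pics/top.png

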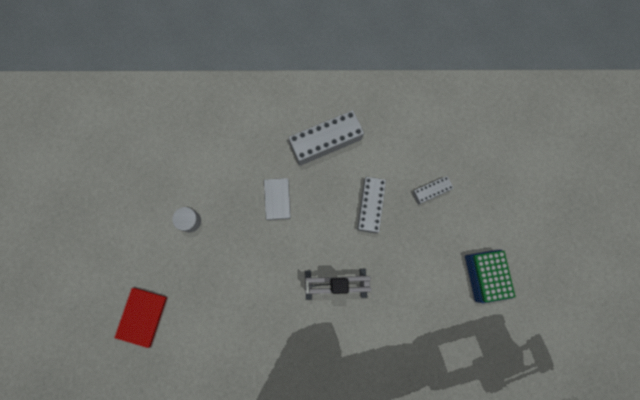

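Three things look like the block. In the scene and top pictures they are large at (295,275)/(326,137), middle at (249,210)/(371,205), and small at (175,222)/(433,190). I choose the middle one. The gauge is at scene (295,135), top (339,285). Next I measure both and check the choice in a crop.

```bash
python3 - <<'E'
from h import *
f=np.load('top.npz'); W=world(f)
def rect(box,zlo,zhi,n):
    u0,v0,u1,v1=box; P=W[v0:v1,u0:u1].reshape(-1,3); P=P[(P[:,2]>zlo)&(P[:,2]<zhi)]
    r=cv2.minAreaRect(P[:,:2].astype(np.float32)); print(n,len(P),P[:,2].mean().round(1),np.round(r[0],1),np.round(r[1],1),round(r[2],2))
rect((350,165,395,245),30,60,'mid'); rect((405,170,460,210),12,60,'small'); rect((280,100,370,170),35,90,'large')
rect((290,255,385,310),140,170,'grip'); rect((290,255,385,310),60,95,'beam');rect((290,255,385,310),8,60,'legs')
rect((290,255,325,310),95,138,'blade')
a=cv2.resize(f['img'][160:310,290:400],None,fx=4,fy=4,interpolation=cv2.INTER_CUBIC)
save(a,'crop1')
print(W[285,320:330,:].round(), W[350:352,300])
E
```

```text
mid 1125 38.8 [ 630.9 -160.9] [ 50.4 130.4] 80.75
small 555 26.9 [ 668.4 -314.6] [35.2 92.4] 23.75
large 1993 51.4 [799.1 -51.9] [ 68.2 174.2] 23.38
grip 288 154.5 [440.1 -47.4] [31.8 86.5] 4.28
beam 526 83.5 [442.3 -72.4] [ 34.1 146. ] 1.59
legs 209 14.9 [442.1 -72.1] [ 68.6 147.5] 1.61
blade 6 126.0 [444.5  -6.1] [16.2  2.2] 7.89
[[438. -36.   3.]
 [438. -39.   3.]
 [438. -41.  -0.]
 [438. -43.   0.]
 [438. -46.   1.]
 [438. -48.   0.]
 [438. -51.  -2.]
 [438. -53.   1.]
 [438. -56.   1.]
 [438. -58.   3.]] [[ 2.88325600e+02  1.22056975e+01 -2.66867626e+00]
 [ 2.86555513e+02  1.21386532e+01  8.98737241e-03]]
```

View pics/crop1.png

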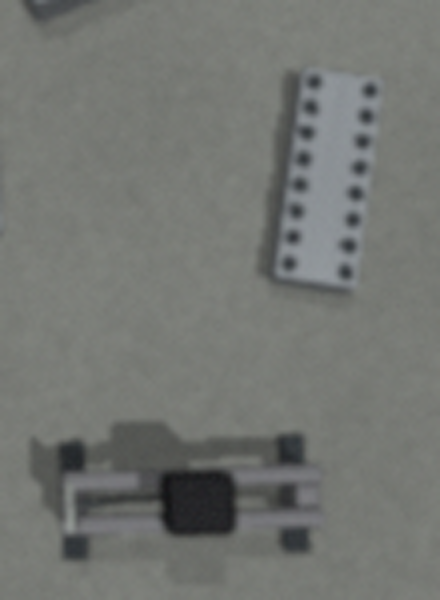

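The crop confirms the choice: the middle block measures 130x50x38, with its long axis at about -9°. The gauge is at about (442,-72) with yaw about 1.6° and its blade on the +y side. I work out the first move now.

```bash
cat >> h.py <<'E'
from scipy.spatial.transform import Rotation as Ro
def togo(x,y,z,yaw):
    s=env.state(); R=Ro.from_euler('xyz',s['ee_rot'],degrees=True).as_matrix()
    print('at',s['ee_pos'].round(1),s['ee_rot'].round(2),'t',round(s['time_s'],2))
    d=R.T@(np.array([x,y,z])-s['ee_pos']); print('delta',d.round(1),'roll',round((s['ee_rot'][2]-yaw)/5,3))
def wristworld(f,s):
    R=Ro.from_euler('xyz',s['ee_rot'],degrees=True).as_matrix(); T=np.array(f['T_tool_cam'])
    g=dict(f); Rc=R@T[:3,:3]; c=R@T[:3,3]+s['ee_pos']; g['R']=Rc.T; g['t']=-Rc.T@c
    return world(g)
E
python3 -c "
from h import *
togo(442,-72,260,91.6)"
```

```text
at [ 192.1 -541.5  213.2] [-179.91   -0.     19.53] t 0.1
delta [ 392.5 -359.   -46.2] roll -14.414
```

Emit:
{"name": "arm_command", "arguments": {
  "rows": [
    {"delta_pos": [25, -23, -46], "roll": -0.5, "jaw": 100},
    {"delta_pos": [50, -46, -46], "roll": -1.5, "jaw": 100},
    {"delta_pos": [75, -69, -46], "roll": -2.5, "jaw": 100},
    {"delta_pos": [100, -92, -46], "roll": -3.5, "jaw": 100},
    {"delta_pos": [125, -115, -46], "roll": -4.5, "jaw": 100},
    {"delta_pos": [150, -137, -46], "roll": -5.5, "jaw": 100},
    {"delta_pos": [175, -160, -46], "roll": -6.5, "jaw": 100},
    {"delta_pos": [200, -183, -46], "roll": -7.5, "jaw": 100},
    {"delta_pos": [225, -206, -46], "roll": -8.5, "jaw": 100},
    {"delta_pos": [250, -229, -46], "roll": -9.5, "jaw": 100},
    {"delta_pos": [275, -252, -46], "roll": -10.5, "jaw": 100},
    {"delta_pos": [300, -274, -46], "roll": -11.5, "jaw": 100},
    {"delta_pos": [325, -297, -46], "roll": -12.5, "jaw": 100},
    {"delta_pos": [350, -320, -46], "roll": -13.5, "jaw": 100},
    {"delta_pos": [372, -340, -46], "roll": -14.4, "jaw": 100},
    {"delta_pos": [385, -352, -46], "roll": -14.4, "jaw": 100},
    {"delta_pos": [392.5, -359, -46], "roll": -14.4, "jaw": 100},
    {"delta_pos": [392.5, -359, -46], "roll": -14.4, "jaw": 100},
    {"delta_pos": [392.5, -359, -46], "roll": -14.4, "jaw": 100},
    {"delta_pos": [392.5, -359, -46], "roll": -14.4, "jaw": 100}
  ]
}}

```text
time_s: 1.77
ee_pos: [441.6, -73.3, 259.8]
ee_rot: [-180.0, 0.0, 91.5]
force: [-0.6, -0.0, -0.1]
gripper_width: 91.5
gripper_force: 0.0
```

```bash
python3 - <<'E'
from h import *
s=env.state(); f=grab('wrist'); np.savez('ws.npz',**s); save(f['img'],'w1'); W=wristworld(f,s); np.save('W.npy',W)
print(s['ee_pos'],s['ee_rot'],s['time_s'])
def rect(m,n):
    P=W[m&(f['z_map']>0)]
    if len(P)<5: print(n,len(P));return
    r=cv2.minAreaRect(P[:,:2].astype(np.float32)); print(n,len(P),P[:,2].mean().round(1),np.round(r[0],1),np.round(r[1],1),round(r[2],2))
X,Y,Z=W[...,0],W[...,1],W[...,2]
near=(abs(X-442)<60)&(abs(Y+72)<100)
rect(near&(Z>148)&(Z<162),'grip');rect(near&(Z>65)&(Z<92),'beam');rect(near&(Z>8)&(Z<60),'legs')
rect((abs(X-631)<90)&(abs(Y+161)<70)&(Z>30)&(Z<46),'block')
E
```

```text
[441.56828036 -73.29522199 259.79918559] [-1.79959961e+02  3.60170826e-02  9.14662342e+01] 1.7667
grip 1517 155.1 [440.3 -73.5] [31.3 36.5] 1.73
beam 1874 83.5 [440.2 -73.6] [ 33.6 144.8] 1.5
legs 795 18.0 [440.5 -73.8] [ 69.  148.3] 1.93
block 828 38.3 [ 622.7 -148. ] [24.2 79.2] 80.54
```

View pics/w1.png

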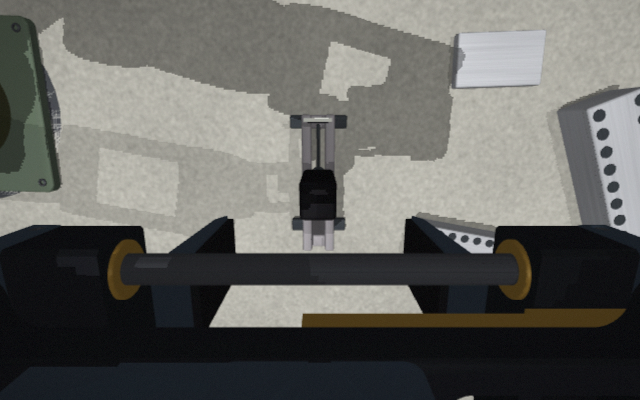

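The wrist view shows the gauge at (318,185), between the open fingers and square to them. The block is partly hidden at (455,235). The TCP is centred over the grip to within about 1 mm, so I go straight down and pinch.

Emit:
{"name": "arm_command", "arguments": {
  "rows": [
    {"delta_pos": [0, -0.6, 15], "roll": 0, "jaw": 100},
    {"delta_pos": [0, -0.6, 35], "roll": 0, "jaw": 100},
    {"delta_pos": [0, -0.6, 55], "roll": 0, "jaw": 100},
    {"delta_pos": [0, -0.6, 75], "roll": 0, "jaw": 100},
    {"delta_pos": [0, -0.6, 95], "roll": 0, "jaw": 100},
    {"delta_pos": [0, -0.6, 115], "roll": 0, "jaw": 100},
    {"delta_pos": [0, -0.6, 132], "roll": 0, "jaw": 100},
    {"delta_pos": [0, -0.6, 145], "roll": 0, "jaw": 100},
    {"delta_pos": [0, -0.6, 153], "roll": 0, "jaw": 100},
    {"delta_pos": [0, -0.6, 156], "roll": 0, "jaw": 100},
    {"delta_pos": [0, -0.6, 156], "roll": 0, "jaw": 100},
    {"delta_pos": [0, -0.6, 156], "roll": 0, "jaw": 100}
  ]
}}

```text
time_s: 2.82
ee_pos: [442.0, -72.9, 104.5]
ee_rot: [179.9, 0.0, 91.5]
force: [0.2, 0.2, 0.1]
gripper_width: 91.4
gripper_force: 0.0
```

Emit:
{"name": "arm_command", "arguments": {
  "rows": [
    {"delta_pos": [0, 0, 0], "roll": 0, "jaw": 60},
    {"delta_pos": [0, 0, 0], "roll": 0, "jaw": 50},
    {"delta_pos": [0, 0, 0], "roll": 0, "jaw": 40},
    {"delta_pos": [0, 0, 0], "roll": 0, "jaw": 30},
    {"delta_pos": [0, 0, 0], "roll": 0, "jaw": 20},
    {"delta_pos": [0, 0, 0], "roll": 0, "jaw": 20},
    {"delta_pos": [0, 0, 0], "roll": 0, "jaw": 20},
    {"delta_pos": [0, 0, 0], "roll": 0, "jaw": 20},
    {"delta_pos": [0, 0, 0], "roll": 0, "jaw": 20},
    {"delta_pos": [0, 0, 0], "roll": 0, "jaw": 20},
    {"delta_pos": [0, 0, 0], "roll": 0, "jaw": 20},
    {"delta_pos": [0, 0, 0], "roll": 0, "jaw": 20}
  ],
  "squeeze": 35
}}

```text
time_s: 3.82
ee_pos: [441.0, -72.4, 103.8]
ee_rot: [-179.9, -0.0, 91.5]
force: [-1.7, -0.9, -0.2]
gripper_width: 31.6
gripper_force: 35.0
```

Emit:
{"name": "arm_command", "arguments": {
  "rows": [
    {"delta_pos": [0, 0, -4], "roll": 0, "jaw": 20},
    {"delta_pos": [0, 0, -10], "roll": 0, "jaw": 20},
    {"delta_pos": [0, 0, -18], "roll": 0, "jaw": 20},
    {"delta_pos": [0, 0, -28], "roll": 0, "jaw": 20},
    {"delta_pos": [0, 0, -40], "roll": 0, "jaw": 20},
    {"delta_pos": [0, 0, -52], "roll": 0, "jaw": 20},
    {"delta_pos": [0, 0, -64], "roll": 0, "jaw": 20},
    {"delta_pos": [0, 0, -75], "roll": 0, "jaw": 20},
    {"delta_pos": [0, 0, -84], "roll": 0, "jaw": 20},
    {"delta_pos": [0, 0, -90], "roll": 0, "jaw": 20},
    {"delta_pos": [0, 0, -90], "roll": 0, "jaw": 20},
    {"delta_pos": [0, 0, -90], "roll": 0, "jaw": 20}
  ]
}}

```text
time_s: 4.82
ee_pos: [441.4, -72.4, 194.0]
ee_rot: [180.0, 0.0, 91.5]
force: [-0.0, 0.4, -6.0]
gripper_width: 32.0
gripper_force: 35.0
```

```bash
python3 -c "
from h import *
togo(631,-161,194,80.75)"
```

```text
at [441.4 -72.4 194. ] [1.7999e+02 1.0000e-02 9.1520e+01] t 4.82
delta [-93.6 187.1  -0. ] roll 2.155
```

Lifted: the force reads about 6 N, which fits the gauge's mass. Now across to above the block.

Emit:
{"name": "arm_command", "arguments": {
  "rows": [
    {"delta_pos": [-2, 4, 0], "roll": 0.05, "jaw": 20},
    {"delta_pos": [-6, 12, 0], "roll": 0.14, "jaw": 20},
    {"delta_pos": [-12, 24, 0], "roll": 0.28, "jaw": 20},
    {"delta_pos": [-19, 38, 0], "roll": 0.44, "jaw": 20},
    {"delta_pos": [-26, 52, 0], "roll": 0.6, "jaw": 20},
    {"delta_pos": [-33, 66, 0], "roll": 0.76, "jaw": 20},
    {"delta_pos": [-40, 80, 0], "roll": 0.92, "jaw": 20},
    {"delta_pos": [-47, 94, 0], "roll": 1.08, "jaw": 20},
    {"delta_pos": [-54, 108, 0], "roll": 1.24, "jaw": 20},
    {"delta_pos": [-61, 122, 0], "roll": 1.4, "jaw": 20},
    {"delta_pos": [-68, 136, 0], "roll": 1.56, "jaw": 20},
    {"delta_pos": [-75, 150, 0], "roll": 1.72, "jaw": 20},
    {"delta_pos": [-82, 164, 0], "roll": 1.88, "jaw": 20},
    {"delta_pos": [-88, 176, 0], "roll": 2.02, "jaw": 20},
    {"delta_pos": [-92, 184, 0], "roll": 2.12, "jaw": 20},
    {"delta_pos": [-93.6, 187, 0], "roll": 2.15, "jaw": 20},
    {"delta_pos": [-93.6, 187, 0], "roll": 2.15, "jaw": 20},
    {"delta_pos": [-93.6, 187, 0], "roll": 2.15, "jaw": 20},
    {"delta_pos": [-93.6, 187, 0], "roll": 2.15, "jaw": 20}
  ]
}}

```text
time_s: 6.4
ee_pos: [630.2, -160.7, 193.8]
ee_rot: [-179.9, -0.0, 80.8]
force: [-0.4, 0.2, -6.0]
gripper_width: 32.3
gripper_force: 35.0
```

```bash
python3 - <<'E'
from h import *
s=env.state(); f=grab('wrist'); save(f['img'],'w2'); W=wristworld(f,s)
print(s['ee_pos'],s['ee_rot'],s['time_s'])
X,Y,Z=W[...,0],W[...,1],W[...,2]
def rect(m,n):
    P=W[m&(f['z_map']>0)]
    if len(P)<5: print(n,len(P));return
    r=cv2.minAreaRect(P[:,:2].astype(np.float32)); print(n,len(P),P[:,2].mean().round(1),np.round(r[0],1),np.round(r[1],1),round(r[2],2))
near=(abs(X-631)<80)&(abs(Y+161)<110)
rect(near&(Z>30)&(Z<46),'block');rect(near&(Z>165)&(Z<180),'beam')
f=grab('scene'); W=world(f); X,Y,Z=W[...,0],W[...,1],W[...,2]
near=(abs(X-631)<80)&(abs(Y+161)<110)
rect(near&(Z>32)&(Z<46),'block(scene)')
save(np.hstack([cv2.resize(f['img'][130:270,180:320],(400,400)),cv2.resize(env.grab_frame('top')['img'][150:260,310:420],(400,400))]),'s2')
E
```

```text
[ 630.22062342 -160.66562247  193.77753262] [-1.79932956e+02 -8.78545549e-03  8.07886025e+01] 6.4
block 4020 38.6 [ 628.7 -161.9] [ 49.5 130.2] 80.65
beam 3251 175.3 [ 637.1 -120.2] [61.4 34.1] 80.8
block(scene) 1034 35.6 [ 629.8 -159.9] [ 50.9 134.3] 80.81
```

View pics/w2.png

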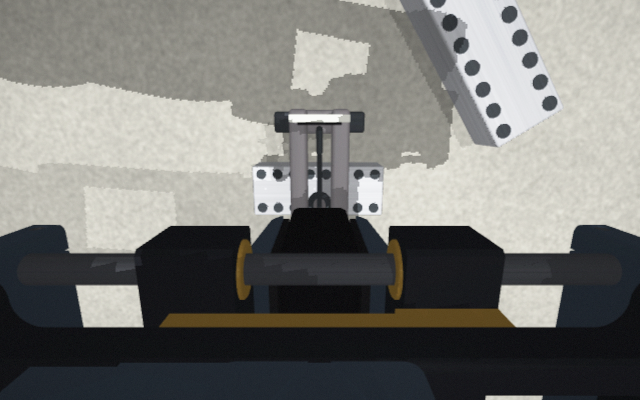

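View pics/s2.png

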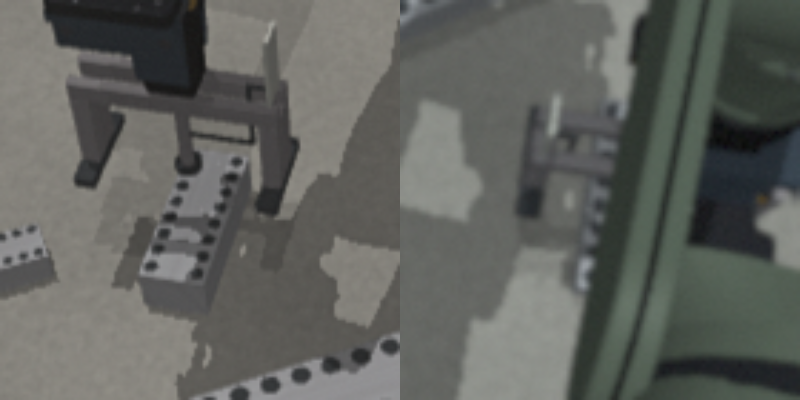

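The wrist view shows the beam across the middle of the block, with the block running from (253,190) to (383,190) and the foot at (319,200). The scene crop shows the legs on either side of the block. The gauge is about 1 mm long in x, so I correct that and lower to just above the bench.

Emit:
{"name": "arm_command", "arguments": {
  "rows": [
    {"delta_pos": [0, -1, 3], "roll": 0, "jaw": 20},
    {"delta_pos": [0, -1, 9], "roll": 0, "jaw": 20},
    {"delta_pos": [0, -1, 17], "roll": 0, "jaw": 20},
    {"delta_pos": [0, -1, 26], "roll": 0, "jaw": 20},
    {"delta_pos": [0, -1, 35], "roll": 0, "jaw": 20},
    {"delta_pos": [0, -1, 43], "roll": 0, "jaw": 20},
    {"delta_pos": [0, -1, 50], "roll": 0, "jaw": 20},
    {"delta_pos": [0, -1, 56], "roll": 0, "jaw": 20},
    {"delta_pos": [0, -1, 62], "roll": 0, "jaw": 20},
    {"delta_pos": [0, -1, 68], "roll": 0, "jaw": 20},
    {"delta_pos": [0, -1, 74], "roll": 0, "jaw": 20},
    {"delta_pos": [0, -1, 79], "roll": 0, "jaw": 20},
    {"delta_pos": [0, -1, 82], "roll": 0, "jaw": 20},
    {"delta_pos": [0, -1, 84], "roll": 0, "jaw": 20},
    {"delta_pos": [0, -1, 84], "roll": 0, "jaw": 20},
    {"delta_pos": [0, -1, 84], "roll": 0, "jaw": 20}
  ]
}}

```text
time_s: 7.88
ee_pos: [630.0, -160.9, 110.2]
ee_rot: [180.0, 0.0, 80.8]
force: [-0.6, -1.1, -4.6]
gripper_width: 31.7
gripper_force: 35.0
```

Emit:
{"name": "arm_command", "arguments": {
  "rows": [
    {"delta_pos": [0, 0, 1], "roll": 0, "jaw": 20},
    {"delta_pos": [0, 0, 2], "roll": 0, "jaw": 20},
    {"delta_pos": [0, 0, 3], "roll": 0, "jaw": 20},
    {"delta_pos": [0, 0, 4], "roll": 0, "jaw": 20},
    {"delta_pos": [0, 0, 4.5], "roll": 0, "jaw": 20},
    {"delta_pos": [0, 0, 4.5], "roll": 0, "jaw": 20},
    {"delta_pos": [0, 0, 4.5], "roll": 0, "jaw": 20}
  ]
}}

```text
time_s: 8.47
ee_pos: [630.1, -160.9, 105.5]
ee_rot: [180.0, 0.0, 80.8]
force: [-0.9, 0.5, -3.8]
gripper_width: 31.9
gripper_force: 35.0
```

Emit:
{"name": "arm_command", "arguments": {
  "rows": [
    {"delta_pos": [0, 0, 0.5], "roll": 0, "jaw": 20},
    {"delta_pos": [0, 0, 1], "roll": 0, "jaw": 20},
    {"delta_pos": [0, 0, 1.3], "roll": 0, "jaw": 20},
    {"delta_pos": [0, 0, 1.3], "roll": 0, "jaw": 20},
    {"delta_pos": [0, 0, 1.3], "roll": 0, "jaw": 20}
  ]
}}

```text
time_s: 8.88
ee_pos: [630.1, -160.9, 104.2]
ee_rot: [180.0, 0.0, 80.8]
force: [0.9, 0.2, -4.0]
gripper_width: 31.9
gripper_force: 35.0
```

Emit:
{"name": "arm_command", "arguments": {
  "rows": [
    {"delta_pos": [0, 0, 0.4], "roll": 0, "jaw": 20},
    {"delta_pos": [0, 0, 0.8], "roll": 0, "jaw": 20},
    {"delta_pos": [0, 0, 0.8], "roll": 0, "jaw": 20},
    {"delta_pos": [0, 0, 0.8], "roll": 0, "jaw": 20}
  ]
}}

```text
time_s: 9.22
ee_pos: [630.1, -160.9, 103.8]
ee_rot: [180.0, 0.0, 80.8]
force: [-0.5, -0.5, -2.0]
gripper_width: 31.9
gripper_force: 35.0
```

The load is going off the wrist, so the shoes are touching. I press a little further.

Emit:
{"name": "arm_command", "arguments": {
  "rows": [
    {"delta_pos": [0, 0, 0.3], "roll": 0, "jaw": 20},
    {"delta_pos": [0, 0, 0.6], "roll": 0, "jaw": 20},
    {"delta_pos": [0, 0, 0.6], "roll": 0, "jaw": 20},
    {"delta_pos": [0, 0, 0.6], "roll": 0, "jaw": 20}
  ]
}}

```text
time_s: 9.55
ee_pos: [630.1, -160.9, 103.8]
ee_rot: [179.9, 0.0, 80.8]
force: [-1.1, -0.3, 5.2]
gripper_width: 31.7
gripper_force: 35.0
```

```bash
python3 - <<'E'
from h import *
s=env.state(); f=grab('scene'); save(cv2.resize(f['img'][150:270,190:310],(600,600),interpolation=cv2.INTER_CUBIC),'s3'); print(s['force'],s['ee_pos'])
E
```

```text
[-1.10621344 -0.3007791   5.16084011] [ 630.13267992 -160.93651356  103.75203666]
```

View pics/s3.png

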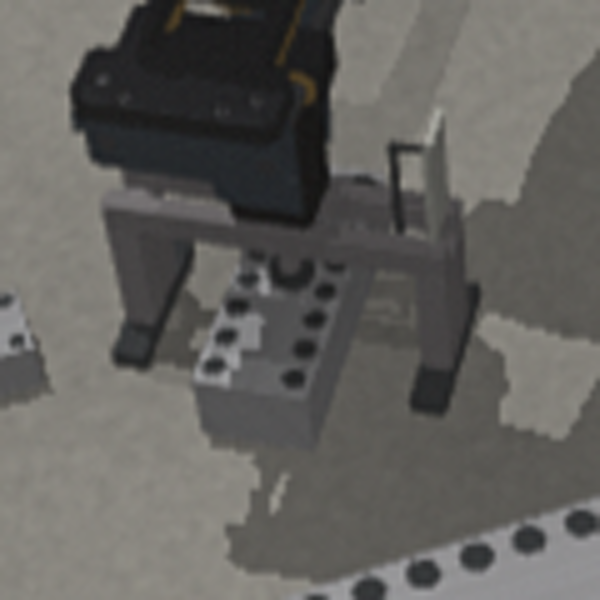

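The shoes are on the bench at crop (132,345) and (430,390), the foot is on the block top at (292,270), and the contact force is 5 N. I release now and retreat straight up.

Emit:
{"name": "arm_command", "arguments": {
  "rows": [
    {"delta_pos": [0, 0, -0.3], "roll": 0, "jaw": 20},
    {"delta_pos": [0, 0, -0.3], "roll": 0, "jaw": 38},
    {"delta_pos": [0, 0, -0.3], "roll": 0, "jaw": 45},
    {"delta_pos": [0, 0, -0.3], "roll": 0, "jaw": 60},
    {"delta_pos": [0, 0, -0.3], "roll": 0, "jaw": 80},
    {"delta_pos": [0, 0, -0.3], "roll": 0, "jaw": 80},
    {"delta_pos": [0, 0, -0.3], "roll": 0, "jaw": 80},
    {"delta_pos": [0, 0, -0.3], "roll": 0, "jaw": 80},
    {"delta_pos": [0, 0, -0.3], "roll": 0, "jaw": 80},
    {"delta_pos": [0, 0, -0.3], "roll": 0, "jaw": 80}
  ]
}}

```text
time_s: 10.43
ee_pos: [630.0, -160.9, 103.0]
ee_rot: [180.0, 0.0, 80.8]
force: [0.7, -0.7, 0.4]
gripper_width: 72.9
gripper_force: 0.0
```

Emit:
{"name": "arm_command", "arguments": {
  "rows": [
    {"delta_pos": [0, 0, -4], "roll": 0, "jaw": 80},
    {"delta_pos": [0, 0, -12], "roll": 0, "jaw": 80},
    {"delta_pos": [0, 0, -24], "roll": 0, "jaw": 80},
    {"delta_pos": [0, 0, -38], "roll": 0, "jaw": 80},
    {"delta_pos": [0, 0, -54], "roll": 0, "jaw": 80},
    {"delta_pos": [0, 0, -70], "roll": 0, "jaw": 80},
    {"delta_pos": [0, 0, -86], "roll": 0, "jaw": 80},
    {"delta_pos": [0, 0, -102], "roll": 0, "jaw": 80},
    {"delta_pos": [0, 0, -118], "roll": 0, "jaw": 80},
    {"delta_pos": [0, 0, -130], "roll": 0, "jaw": 80},
    {"delta_pos": [0, 0, -140], "roll": 0, "jaw": 80},
    {"delta_pos": [0, 0, -140], "roll": 0, "jaw": 80},
    {"delta_pos": [0, 0, -140], "roll": 0, "jaw": 80}
  ]
}}

```text
time_s: 11.52
ee_pos: [630.1, -160.9, 243.7]
ee_rot: [179.9, 0.0, 80.8]
force: [0.4, -0.0, -0.8]
gripper_width: 73.0
gripper_force: 0.0
```

```bash
python3 - <<'E'
from h import *
s=env.state(); f=grab('wrist'); W=wristworld(f,s)
print(s['ee_pos'],s['time_s'])
X,Y,Z=W[...,0],W[...,1],W[...,2]
def rect(m,n):
    P=W[m&(f['z_map']>0)]
    if len(P)<5: print(n,len(P));return
    r=cv2.minAreaRect(P[:,:2].astype(np.float32)); print(n,len(P),P[:,2].mean().round(1),np.round(r[0],1),np.round(r[1],1),round(r[2],2))
near=(abs(X-631)<85)&(abs(Y+161)<95)
rect(near&(Z>33)&(Z<46),'block');rect(near&(Z>75)&(Z<92),'beam');rect(near&(Z>150)&(Z<160),'grip')
g=env.grab_frame('scene')
save(np.hstack([cv2.resize(g['img'][140:260,200:320],(400,400),interpolation=cv2.INTER_CUBIC),cv2.resize(f['img'][60:300,200:440],(400,400))]),'s4')
E
```

```text
[ 630.07732489 -160.89227702  243.67918332] 11.5167
block 3486 38.7 [ 626.1 -179.2] [ 84.3 130.2] 80.72
beam 1675 85.1 [ 630.7 -159.5] [140.1  33.7] 80.77
grip 1664 155.2 [ 630.5 -161.4] [35.2 31.8] 79.95
```

View pics/s4.png

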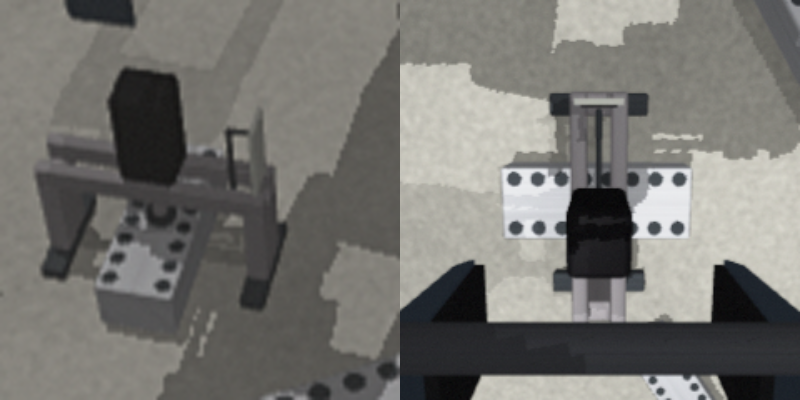

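The gauge stands square across the block and within about 2 mm of the middle of its length. The foot is on top and the arm is clear, so I hand it in.

```bash
python3 -c "
from workcell import env
print(env.job_done())"
```

```text
the job is handed in; nothing more can be done
None
```

The gauge stands square astride the middle-sized tube block, about 2 mm off mid-length, with both legs on the bench and the foot on its top; I let go only after that and handed the job in at about 11.6 s (no verdict was returned).

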